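# Reset the marble alley and draw its launcher

### The job

Get the marble alley ready for the next shot: stand the toppled rook upright on its empty spot in the row with the two pawns and let go of it. Then press the launcher's release button so that its knob pops out, and pull the telescoping plunger by the knob all the way out, past its first stop to the second. Finish still holding the plunger there fully drawn, so that a player can load a marble; leave the pawns standing in their places and do not push or knock over the other things around.

Things in the scene. Friction and masses are not known exactly. Their poses are not given: they have to be found in the camera images.
- alley: Fixed plywood playing board on the counter, 300 x 300 mm, 6 mm thick, with a rail 8 mm wide and 14 mm high along its edges at x = -146 and +146 mm. Three dark inlaid 48 mm discs lie at its x = -70, 0, +70 mm, y = 0. Origin at the counter's height under the middle disc; the board spans y = -130 to +170 mm; +y points away from the launcher.
- spot: The one of the three dark inlaid discs (48 mm, flush with the board) on which no man stands, with a small light dot in its middle: the rook's place. Which of the three it is varies. Origin at its centre on the board's surface, axes as the board's.
- rook: Wooden rook, 94 mm tall, 110 to 190 g (weighted foot, balance point 24 mm up; swings in a light pinch), lying on the board behind the row, head roughly to the board's +y. Round foot 40 mm diameter (0 to 14 mm along its axis), slim body 25 to 30 mm (to 66 mm), notched round head 40 mm diameter (66 to 94 mm). It lies level, axis 20 mm above the board; can roll. Origin: centre of the foot's underside; its z axis runs from foot to head.
- pawn_a: Wooden pawn, 61 mm tall, foot 32 mm diameter, standing on one of the other two discs. Origin at the centre of its underside.
- pawn_b: The other pawn, the same as pawn_a, on the remaining disc.
- launcher: Fixed grey marble launcher on the counter at the board's -y end: a block 70 (x) x 90 (y) x 62 mm high on a foot plate 94 x 70 x 8 mm. Origin at the centre of its underside; +y points to the alley, the plunger comes out of the -y face. On top, a flat dark loading hole with a steel rim (not a button) at y = +24 mm, the raised release button at y = -20 mm.
- release_top (a point): Centre of the top of the steel release button, 18 mm diameter, standing 10 mm above the launcher's top (72 mm above the counter) when free. Press it straight down.
- release (a joint): Travel of the release button in m: 0 free, 0.006 fully down. Sprung: 2 N to start, 5 N fully down; it springs back. From about 0.0035 down it frees the plunger.
- knob: Black round plunger knob: a disc 32 mm diameter and 22 mm thick whose axis is level, 45 mm above the counter, along the launcher's y. Origin at its centre; axes as the launcher's, so it is pulled towards its own -y. Its front face is 22 mm from the launcher's block when latched, 42 mm when popped, about 117 mm when fully drawn.
- plunger (a joint): How far the inner rod with the knob has come out of the sleeve, m: 0 latched (it cannot be pulled), about 0.02 popped out after the button has been pressed (it stays so when the button is let go), 0.05 is its end, the first stop. A light spring pulls it back towards 0.02 (80 N/m, up to 2.4 N).
- sleeve (a joint): How far the outer sleeve has come out of the launcher, m: 0 in, 0.045 fully out, which is the second stop and the hard end. It starts to move only after the rod has reached the first stop and needs about 3 N at first, 10 N at the end; the springs draw it back in when let go. From popped to the second stop the knob travels 75 mm.
- bishop: Bystander: dark bishop, 80 mm tall, foot 36 mm, standing on the board's launcher half at its -x side.
- die_a: Bystander: white 20 mm die on the board's launcher half at its +x side. Origin at the centre of its underside.
- die_b: Bystander: white 20 mm die on the counter beside the launcher.
- timer: Bystander: sand timer, 52 mm diameter, 100 mm tall, standing on the counter on the launcher's +x side.
- cards: Bystander: card box 64 x 90 x 19 mm lying on the counter.
Mind the look-alikes: they are no part of the job. What is shaped like the rook but blue is not meant. Several things look just like the launcher: the one meant starts farthest from the robot's base.

How it is judged (in metres and radians):
On the way, in this order (a step that is already met when the one before it is completed fails the run):
1. the rook stands upright on its spot, let go (angle between rook's own z axis and vertical below 0.15 rad and z of rook in the frame of alley below 0.01 m and horizontal distance between rook and spot below 0.018 m and contact force between the fingers and rook below 0.05 N and linear speed of rook below 0.03 m/s), for 0.2 s.
2. the release button is pressed down (value of joint release above 0.0037 m), for 0.02 s.
3. the plunger has come out, drawn by its knob, to the first stop (value of joint plunger above 0.044 m and contact force between the fingers and knob above 0.5 N), for 0.02 s.
At the end, for the whole second after the job is handed in: The fingers still hold the knob (over 1 N): rod within 5 mm of its first stop (plunger > 0.045), sleeve within 5 mm of the second (sleeve > 0.040), not moving out. The rook stands (within 0.15 rad) on the board, its foot centre within 18 mm of the spot's, untouched by the fingers (angle between rook's own z axis and vertical below 0.15 rad and z of rook in the frame of alley below 0.01 m and horizontal distance between rook and spot below 0.018 m and value of joint plunger above 0.045 m and value of joint sleeve above 0.04 m and contact force between the fingers and knob above 1 N and velocity of joint sleeve below 0.02 m/s and contact force between the fingers and rook below 0.05 N); the arm keeps its last pose, push and grip.
It fails at once if a pawn is knocked over or moved more than 20 mm ((angle between pawn_a's own z axis and vertical above 0.6 rad or distance of pawn_a from where it was at the start of the episode above 0.02 m) or (angle between pawn_b's own z axis and vertical above 0.6 rad or distance of pawn_b from where it was at the start of the episode above 0.02 m)).
It fails at once if the bishop or the sand timer is knocked over or moved more than 30 mm ((angle between bishop's own z axis and vertical above 0.6 rad or distance of bishop from where it was at the start of the episode above 0.03 m) or (angle between timer's own z axis and vertical above 0.6 rad or distance of timer from where it was at the start of the episode above 0.03 m)).
It fails at once if a die or the card box is moved more than 30 mm (distance of any of die_a, die_b, cards from where it was at the start of the episode above 0.03 m).
It also fails if it takes over 61 s, if anything falls off the work surface, if the arm or the gripper's body presses on something with over 40 N, if the wrist force passes 120 N, or if a joint passes its speed limit or range.

### The arm

A 6-joint arm with a two-finger parallel gripper is mounted at the origin on the work surface. World frame = base frame: x ahead of the robot, y to its left, z up, the work surface at z = 0. Lengths are in mm, angles in rad, forces in N, time in s.
With the tool pointing down it reaches from about 350 to 775 mm from the base axis. Payload 5.5 kg.
Tool frame: the origin (TCP) lies between the finger pads; the fingertips stand 22 mm ahead of it and the grasp point (between the pads) lies 3 mm ahead of it; z points along the fingers, y is the direction in which the jaws open and shut (so a half turn about z gives the same grasp; the last joint's range is limited). The gripper opens to 85 mm and grips with 20 to 120 N. Pads are 22 mm wide; open, the fingers measure 114 mm over their backs; the gripper's body (76 mm by 85 mm) begins 54 mm behind the grasp point. The pads swing forward as they close: fully open they stand 13 mm farther back than shut.
Start: joints at [1.183, 0.313, 0.046, 1.304, 0, 1.431], TCP at [141.053, 557.471, 253.323] pointing down, gripper open.
Joint ranges: [-2.76, 2.76], [-0.86, 1.69], [-1.03, 1.26], [-2.2, 2.34], [-1.47, 1.5], [-3.14, 3.14]. Speed limits (rad/s): [2.57, 2.57, 3.14, 3.14, 3.14, 3.14].

### API

Orientations are given as a unit quaternion [x, y, z, w].
In Python, from bench import env gives the robot as it stands.
- The arm moves only by the tool apply_moves, never from a script. Its argument "steps" is a list of rows, each a list of 3 entries, a list of its own where there are three numbers: the shift along the world's x, y, z in mm, then the turn, a rotation vector about the world's x, y, z in rad, then the finger opening in mm, from 0 to 85.4. A call has exactly 10 rows; each row shifts and turns the commanded pose from where the row before left it; what a row does not reach is not made up. A row lasts 1/8 s, in which the tool goes at most 62.5 mm and 10.7 degrees, less where a joint would pass 70% of its speed; a pose out of reach is approached as far as the arm can. A call with a gripper value outside its range is refused whole. The fingers move at their own pace and stop on an object; "newtons" is the grip in N (left out, the last holds). Time passes only in rows, so rows that do not move let the fingers close, or fill a call up. It gives the time, the measured TCP pose, the force and the opening at its end, in the units of the state.
- env.observe(): the state, without advancing time (a new reading comes with each control period).
- env.snapshot(name): name is "side" or "top" or "wrist"; returns the picture (400x640x3 uint8, red, green, blue); there is no depth.
- env.camera_params(name): a dict with "fx", "fy", "cx", "cy" (pixels), "rvec" (rotation vector, rad) and "tvec" (3), from world to camera coordinates, as OpenCV has them; the wrist camera has in their place "tool_from_camera" (4x4, takes a point from camera to tool coordinates, whose origin is the TCP and whose axes are the flange's). Camera axes: x right, y down, z forward; pixel columns grow to the right and rows downward; lengths in mm; the calibration is good to about 2 mm. A picture is of the moment at which its call begins: read the wrist's pose just before it. camera_params takes no time and is no camera call.
- env.finish_job(): hands the job in, once; it reports no verdict.
The state is a dict: "time_s": time; "qpos": joint angles; "qvel": joint speeds; "joint_efforts": joint torques, N m; "eef_pos": TCP position; "orientation": TCP orientation; "contact_force": force on the tool from outside, world axes, zero at the start; "wrist_torque": the same for the moment, N m; "gripper_width": finger opening in mm.
Only numpy, scipy, OpenCV 4.12 (cv2) and the standard library are available. Lean on these libraries where they do the work, as an engineer would, in place of code of your own. Each camera call takes 0.05 s, during which the arm holds its last target.

## Working session

There is one attempt and no reset: what is moved stays moved. The work goes in short steps, Python scripts to look and compute and a tool call to move; the robot and the scene stay as the last step left them, time stands still between calls to the robot, and variables do not carry over. Pictures are saved under pics/ and viewed, and the job is handed in when it is done.

Besides the shell and the picture viewer there is one more tool, called after ">>>" as name([rows], argument=value, ...), one row to a line, values as JSON. apply_moves: Moves the arm, as the interface text tells. Its arguments: {"type":"object","properties":{"steps":{"type":"array","items":{"type":"array"}},"newtons":{"type":"number"}},"required":["steps"]}

```bash
ls; mkdir -p pics
python3 - <<'E'
from bench import env
import cv2
for n in ("side","top","wrist"):
    cv2.imwrite(f"pics/{n}0.png",env.snapshot(n)[:,:,::-1]); print(n,env.camera_params(n))
s=env.observe(); print(s)
E
```

```text
pics
side {'fx': 430.8856247154706, 'fy': 430.8856247154706, 'cx': 319.54889671914765, 'cy': 204.9670910546411, 'rvec': array([ 0.45503943, -2.6743276 ,  1.2745289 ]), 'tvec': array([477.44175935, 226.9057966 , 941.35572772])}
top {'fx': 404.2189889311032, 'fy': 404.2189889311032, 'cx': 320.3948982927024, 'cy': 202.89783446423615, 'rvec': array([ 2.11435643, -2.13680874,  0.17893894]), 'tvec': array([ -67.16055943,  575.68780758, 1047.93738975])}
wrist {'fx': 359.7891375969735, 'fy': 359.7891375969735, 'cx': 324.93035097018685, 'cy': 200.61047620209627, 'tool_from_camera': array([[-4.33928378e-04, -9.60516972e-01, -2.78221061e-01,
         6.97046321e+01],
       [ 9.99999344e-01, -1.21830500e-04, -1.13905047e-03,
         1.38836723e-01],
       [ 1.06018150e-03, -2.78221372e-01,  9.60516394e-01,
        -1.19742715e+02],
       [ 0.00000000e+00,  0.00000000e+00,  0.00000000e+00,
         1.00000000e+00]])}
{'time_s': 0.15, 'qpos': array([ 1.18343005e+00,  3.13870711e-01,  4.52285211e-02,  1.30358965e+00,
       -2.43217920e-05,  1.43119127e+00]), 'qvel': array([-0.00065107, -0.00201739,  0.00338198, -0.00078066, -0.00047546,
       -0.00057055]), 'joint_efforts': array([ 2.60582237e-04, -4.81066990e+01,  2.98814803e+01,  1.40012245e-02,
       -1.87031787e-04, -7.01823026e-06]), 'eef_pos': array([140.89363691, 557.10660675, 252.58465352]), 'orientation': array([ 1.23563961e-01,  9.92336350e-01, -6.96151870e-04, -1.75196501e-04]), 'contact_force': array([-0.37168879, -0.46502667, -0.3943498 ]), 'wrist_torque': array([-0.01574376, -0.00611511, -0.04192315]), 'gripper_width': 84.71559330005327}
```

View pics/side0.png

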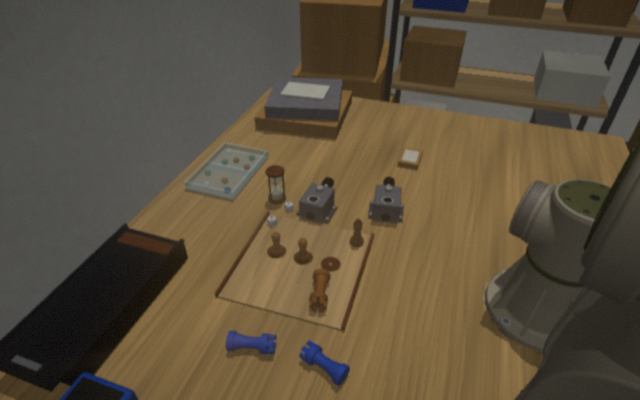

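View pics/top0.png

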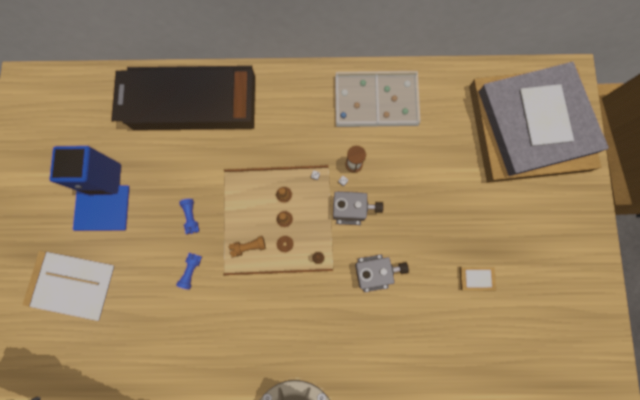

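View pics/wrist0.png

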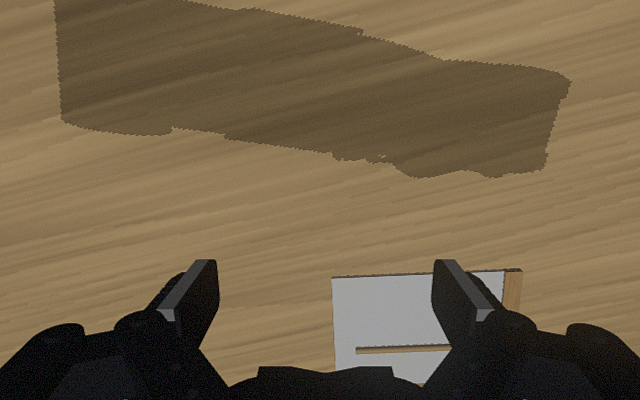

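```bash
cat > h.py <<'E'
import numpy as np,cv2
from bench import env
from scipy.spatial.transform import Rotation as R
def ray(name,uv,pose=None):
    p=env.camera_params(name)
    d=np.array([(uv[0]-p['cx'])/p['fx'],(uv[1]-p['cy'])/p['fy'],1.])
    if name=='wrist':
        T=p['tool_from_camera'];o=T[:3,3];d=T[:3,:3]@d
        r=R.from_quat(pose[1]);return r.apply(o)+pose[0],r.apply(d)
    Rm=cv2.Rodrigues(p['rvec'])[0];return -Rm.T@p['tvec'],Rm.T@d
def atz(name,uv,z,pose=None):
    o,d=ray(name,uv,pose);return o+d*(z-o[2])/d[2]
def proj(name,P,pose=None):
    p=env.camera_params(name);P=np.atleast_2d(np.array(P,float))
    if name=='wrist':
        T=p['tool_from_camera'];r=R.from_quat(pose[1])
        q=(r.inv().apply(P-pose[0])-T[:3,3])@T[:3,:3]
    else: q=P@cv2.Rodrigues(p['rvec'])[0].T+p['tvec']
    return np.c_[q[:,0]/q[:,2]*p['fx']+p['cx'],q[:,1]/q[:,2]*p['fy']+p['cy']]
E
python3 - <<'E'
from h import *
im=cv2.imread('pics/top0.png')
c=im[140:300,210:420];cv2.imwrite('pics/top0c.png',cv2.resize(c,None,fx=3.75,fy=3.75,interpolation=cv2.INTER_CUBIC))
for n,uv,z in [('c1',(224,168),6),('c2',(328,166),6),('c3',(333,272),6),('c4',(224,274),6),('d1',(284,194),6),('d3',(285,244),6),('btn',(358,206),72),('knob',(379,207),45),('foot',(262,242),26),('head',(234,248),26)]: print(n,atz('top',uv,z).round())
E
```

```text
c1 [688. 204.   6.]
c2 [690. -96.   6.]
c3 [ 390. -106.    6.]
c4 [387. 194.   6.]
d1 [610.  30.   6.]
d3 [468.  27.   6.]
btn [ 562. -173.   72.]
knob [ 563. -233.   45.]
foot [472.  88.  26.]
head [457. 164.  26.]
```

View pics/top0c.png

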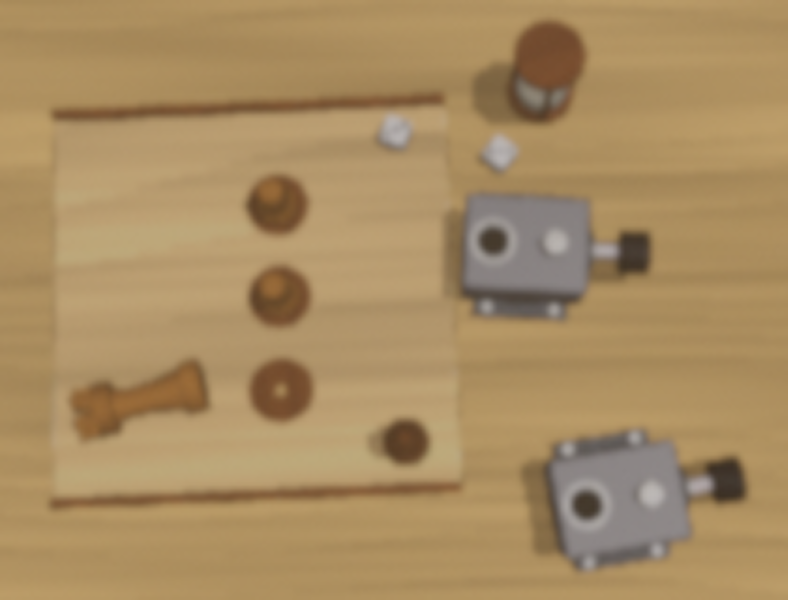

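>>> apply_moves([
  [[33,-46,-5],[0,0,-0.113],85],
  [[33,-46,-5],[0,0,-0.113],85],
  [[33,-46,-5],[0,0,-0.113],85],
  [[33,-46,-5],[0,0,-0.113],85],
  [[33,-46,-5],[0,0,-0.113],85],
  [[33,-46,-5],[0,0,-0.113],85],
  [[33,-46,-5],[0,0,-0.113],85],
  [[33,-46,-5],[0,0,-0.113],85],
  [[33,-46,-5],[0,0,-0.113],85],
  [[33,-46,-5],[0,0,-0.113],85],
], newtons=20)

```text
time_s: 1.4
eef_pos: [471.8, 95.7, 203.1]
orientation: [0.637, 0.771, 0.0, 0.0]
contact_force: [0.6, 1.4, 0.2]
gripper_width: 85.0
```

Run:
```python
from h import *
s=env.observe();print(s['time_s'],s['qpos'].round(3),s['eef_pos'],s['orientation'],abs(s['qvel']).max())
cv2.imwrite("pics/w1.png",env.snapshot('wrist')[:,:,::-1])
s=env.observe();print(s['eef_pos'],s['orientation'],abs(s['qvel']).max())
```

```text
1.4 [ 0.033  0.155 -0.283  1.132  0.     1.415] [471.80819863  95.748758   203.11396083] [6.37211426e-01 7.70689026e-01 1.48727508e-04 3.91220630e-05] 0.8337071022531959
[475.96404462  90.89395772 202.45723526] [ 6.40493292e-01  7.67959966e-01 -3.64555345e-04  2.38776028e-03] 0.08011193171048525
```

View pics/w1.png

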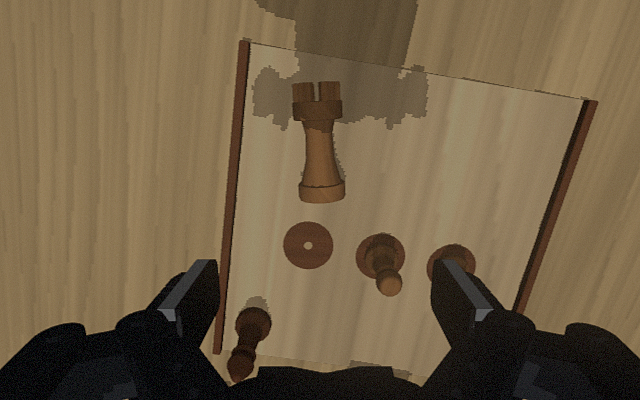

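Run:
```python
from h import *
s=env.observe()
im=env.snapshot('wrist')[:,:,::-1];cv2.imwrite("pics/w2.png",im)
P=(s['eef_pos'],s['orientation']);np.savez('w2.npz',p=P[0],q=P[1]);print(P,abs(s['qvel']).max())
cv2.imwrite('pics/w2c.png',cv2.resize(im[60:290,220:500],None,fx=2.6,fy=2.6,interpolation=cv2.INTER_CUBIC))
```

```text
(array([475.96404462,  90.89395772, 202.45723526]), array([ 6.40493292e-01,  7.67959966e-01, -3.64555345e-04,  2.38776028e-03])) 0.08011193171048525
```

View pics/w2c.png

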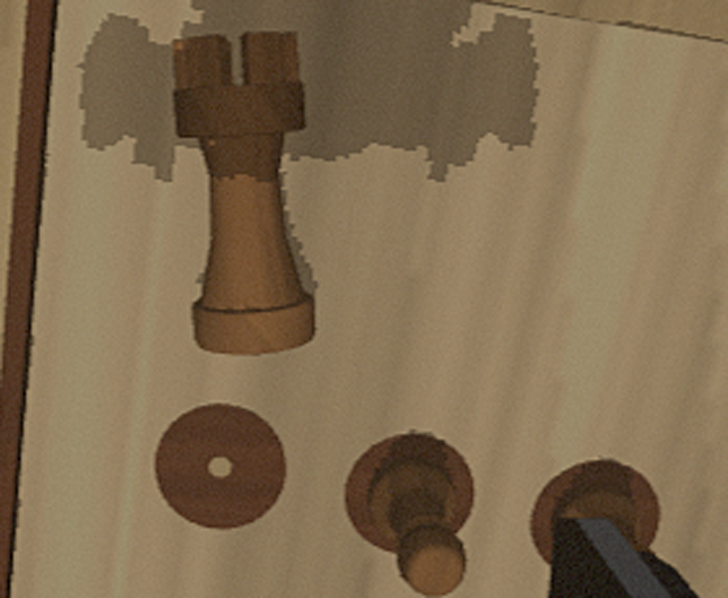

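Run:
```python
from h import *
d=np.load('w2.npz');P=(d['p'],d['q'])
f=lambda u,v:(u/2.6+220,v/2.6+60)
S=atz('wrist',f(220,467),6,P);print('spot',S)
h=atz('wrist',f(239,110),26,P);n=atz('wrist',f(242,150),26,P);ft=atz('wrist',f(254,325),26,P)
print(h,n,ft,np.linalg.norm(h-ft)); a=(h-ft)/np.linalg.norm(h-ft);print('axis',a,np.degrees(np.arctan2(a[1],a[0])))
for n,c in[('headtop',(236,35)),('ringlow',(241,137)),('footend',(254,352)),('foottop',(252,298)),('foottop',(252,310))]:
  for z in (6,26,46):print(n,z,atz('wrist',f(*c),z,P).round(1))
for n,c in [('timer_top',(548,50),),('dieb',(500,150)),('btn',(556,241)),('knobc',(634,251)),('hole',(492,240)),('bishoptop',(405,441)),('diea',(394,131))]:
  z={'timer_top':100,'dieb':20,'btn':72,'knobc':61,'hole':62,'bishoptop':86,'diea':26}[n]
  print(n,atz('top',(c[0]/3.75+210,c[1]/3.75+140),z).round(1))
r=R.from_quat(P[1]).as_matrix();print(r)
```

```text
spot [469.21522719  27.91399885   6.        ]
[455.39343542 153.09377957  26.        ] [458.3193865 141.5140469  26.       ] [471.61622434  87.39894498  26.        ] 67.66823606978068
axis [-0.23974009  0.97083711  0.        ] 103.8712007073671
headtop 6 [450.  175.2   6. ]
headtop 26 [450.9 174.2  26. ]
headtop 46 [451.7 173.3  46. ]
ringlow 6 [456.9 144.3   6. ]
ringlow 26 [457.4 145.3  26. ]
ringlow 46 [457.8 146.3  46. ]
footend 6 [473.8  72.9   6. ]
footend 26 [473.2  78.4  26. ]
footend 46 [472.6  84.   46. ]
foottop 6 [469.8  91.8   6. ]
foottop 26 [469.4  96.1  26. ]
foottop 46 [469.  100.5  46. ]
foottop 6 [470.5  87.6   6. ]
foottop 26 [470.1  92.2  26. ]
foottop 46 [469.7  96.8  46. ]
timer_top [ 698.4 -169.6  100. ]
dieb [ 645.2 -138.4   20. ]
btn [ 566.3 -174.1   72. ]
knobc [ 560.3 -230.6   61. ]
hole [ 569.3 -129.2   62. ]
bishoptop [426.1 -66.   86. ]
diea [659.4 -58.8  26. ]
[[-0.17952528  0.98374815  0.00320042]
 [ 0.98374467  0.17953642 -0.00361862]
 [-0.0041344   0.00249876 -0.99998833]]
```

>>> apply_moves([
  [[-2,7,-18],[0,0,0.01],75],
  [[-2,7,-18],[0,0,0.01],75],
  [[-2,7,-18],[0,0,0.01],75],
  [[-2,8,-18],[0,0,0.01],75],
  [[-2,8,-18],[0,0,0.01],75],
  [[0,0,0],[0,0,0],75],
  [[0,0,0],[0,0,0],75],
  [[0,0,0],[0,0,0],75],
  [[0,0,0],[0,0,0],75],
  [[0,0,0],[0,0,0],75],
])

```text
time_s: 2.75
eef_pos: [461.3, 134.3, 113.7]
orientation: [0.616, 0.788, 0.0, 0.0]
contact_force: [0.3, -1.2, 0.2]
gripper_width: 75.4
```

Run:
```python
from h import *
s=env.observe()
im=env.snapshot('wrist')[:,:,::-1];cv2.imwrite("pics/w3.png",im)
P=(s['eef_pos'],s['orientation']);np.savez('w3.npz',p=P[0],q=P[1]);print(P,abs(s['qvel']).max())
r=R.from_quat(P[1]).as_matrix();print(r.round(4),np.degrees(np.arctan2(r[1,1],r[0,1])))
```

```text
(array([461.30752425, 134.33892387, 113.66454332]), array([6.16304776e-01, 7.87507647e-01, 2.42095725e-04, 2.65383788e-04])) 0.004628193976706209
[[-2.403e-01  9.707e-01  7.000e-04]
 [ 9.707e-01  2.403e-01  1.000e-04]
 [-1.000e-04  7.000e-04 -1.000e+00]] 13.90641876288234
```

View pics/w3.png

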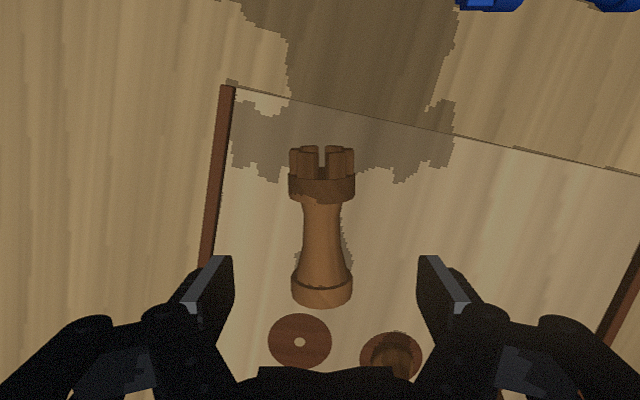

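Run:
```python
from h import *
d=np.load('w3.npz');P=(d['p'],d['q'])
print('spot',atz('wrist',(300,342),6,P))
for n,uv,z in[('ringlow',(321.5,203),46),('ring L',(288.5,190),26),('ring R',(355,190),26),('neckL',(302.5,215),26),('neckR',(341,215),26),('foot end',(321.5,308),46),('footL',(291,285),26),('footR',(352.5,285),26)]:print(n,atz('wrist',uv,z,P).round(1))
print('predict grasp tip px',proj('wrist',[[460.2,135,26]],P))
```

```text
spot [469.32693343  28.01713997   6.        ]
ringlow [456.8 148.1  46. ]
ring L [437.  145.4  26. ]
ring R [475.5 154.9  26. ]
neckL [448.6 132.1  26. ]
neckR [471.3 137.7  26. ]
foot end [472.2  84.9  46. ]
footL [452.   84.1  26. ]
footR [490.5  93.5  26. ]
predict grasp tip px [[322.15281112 214.99892796]]
```

>>> apply_moves([
  [[-1,1,-20],[0,0,0],75],
  [[0,0,-20],[0,0,0],75],
  [[0,0,-20],[0,0,0],75],
  [[0,0,-15],[0,0,0],75],
  [[0,0,-8],[0,0,0],70],
  [[0,0,0],[0,0,0],70],
  [[0,0,0],[0,0,0],15],
  [[0,0,0],[0,0,0],15],
  [[0,0,0],[0,0,0],15],
  [[0,0,0],[0,0,0],15],
], newtons=20)

```text
time_s: 4.05
eef_pos: [460.5, 135.5, 30.9]
orientation: [0.616, 0.788, 0.0, 0.0]
contact_force: [-0.5, 0.0, 5.2]
gripper_width: 24.4
```

Run:
```python
from h import *
s=env.observe();print(s['gripper_width'],s['eef_pos'],s['contact_force'])
```

```text
24.43859426503898 [460.46045027 135.52811658  30.90012076] [-0.50596892  0.03230149  5.16973151]
```

>>> apply_moves([
  [[0,0,8],[0,0,0],15],
  [[0,0,10],[0,0,0],15],
  [[0,0,12],[0,0,0],15],
  [[0,0,14],[0,0,0],15],
  [[0,0,14],[0,0,0],15],
  [[0,0,14],[0,0,0],15],
  [[0,0,14],[0,0,0],15],
  [[0,0,14],[0,0,0],15],
  [[0,0,0],[0,0,0],15],
  [[0,0,0],[0,0,0],15],
])

```text
time_s: 5.3
eef_pos: [459.9, 135.4, 130.1]
orientation: [0.616, 0.788, -0.0, -0.0]
contact_force: [-0.3, -0.1, -1.7]
gripper_width: 24.4
```

Run:
```python
from h import *
s=env.observe();print(s['gripper_width'],s['eef_pos'],s['contact_force'])
a=env.snapshot('wrist');b=env.snapshot('side')
b=cv2.resize(b[190:330,210:410],(640,448),interpolation=cv2.INTER_CUBIC)
cv2.imwrite("pics/w4.png",a[:,:,::-1]);cv2.imwrite("pics/s4.png",b[:,:,::-1])
```

```text
24.444568862795 [459.86134168 135.43579504 130.09409265] [-0.28003122 -0.14447528 -1.71942809]
```

View pics/w4.png

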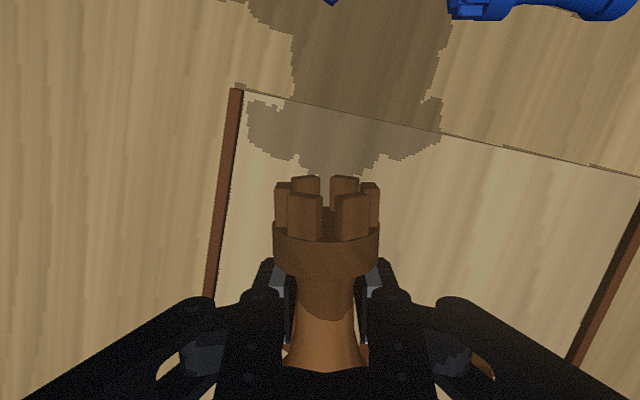

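View pics/s4.png

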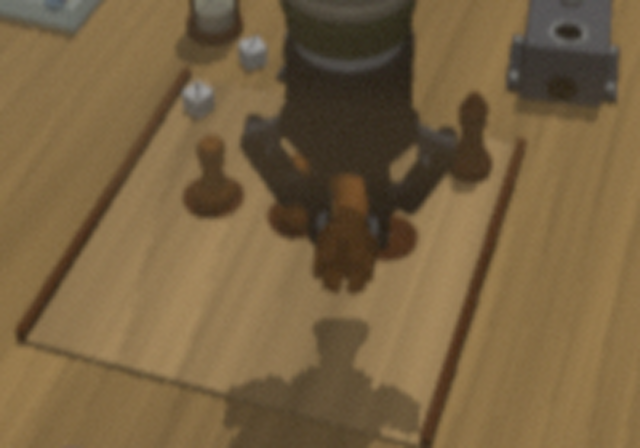

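Run:
```python
from h import *
p=env.camera_params('wrist');T=p['tool_from_camera']
def pr(q):
    c=(np.array(q)-T[:3,3])@T[:3,:3];return np.r_[c[:2]/c[2]*p['fx']+[p['cx'],p['cy']]].round(0)
for g in(0,3):
 for th in range(0,95,10):
  t=np.radians(th);a=np.array([np.cos(t),0,-np.sin(t)]);u=np.array([np.sin(t),0,np.cos(t)])
  f=lambda s,rad,c:np.array([0,0,g])+a*(s-54)+rad*c
  # rim near camera: side facing up (-u) ; 
  print(g,th,'ringlow top',pr(f(66,-20*u,1)),'castle top near',pr(f(94,-20*u,1)),'castle far',pr(f(94,20*u,1)),'w66',(pr(f(66,np.array([0,20,0]),1))-pr(f(66,np.array([0,-20,0]),1)))[0])
```

```text
0 0 ringlow top [323. 291.] castle top near [323. 205.] castle far [323. 176.] w66 110.0
0 10 ringlow top [323. 304.] castle top near [322. 226.] castle far [323. 172.] w66 112.0
0 20 ringlow top [323. 317.] castle top near [322. 252.] castle far [323. 172.] w66 112.0
0 30 ringlow top [323. 330.] castle top near [322. 282.] castle far [323. 176.] w66 114.0
0 40 ringlow top [323. 340.] castle top near [322. 314.] castle far [323. 185.] w66 116.0
0 50 ringlow top [323. 349.] castle top near [322. 345.] castle far [323. 199.] w66 116.0
0 60 ringlow top [323. 355.] castle top near [322. 374.] castle far [323. 219.] w66 118.0
0 70 ringlow top [323. 358.] castle top near [322. 399.] castle far [322. 243.] w66 118.0
0 80 ringlow top [323. 360.] castle top near [323. 417.] castle far [322. 272.] w66 118.0
0 90 ringlow top [323. 359.] castle top near [323. 428.] castle far [322. 304.] w66 117.0
3 0 ringlow top [323. 286.] castle top near [323. 202.] castle far [323. 174.] w66 108.0
3 10 ringlow top [323. 299.] castle top near [323. 222.] castle far [323. 171.] w66 109.0
3 20 ringlow top [323. 312.] castle top near [322. 247.] castle far [323. 170.] w66 110.0
3 30 ringlow top [323. 324.] castle top near [322. 276.] castle far [323. 174.] w66 112.0
3 40 ringlow top [323. 334.] castle top near [322. 307.] castle far [323. 183.] w66 112.0
3 50 ringlow top [323. 342.] castle top near [322. 338.] castle far [323. 196.] w66 114.0
3 60 ringlow top [323. 349.] castle top near [322. 366.] castle far [323. 215.] w66 114.0
3 70 ringlow top [323. 352.] castle top near [323. 389.] castle far [322. 239.] w66 114.0
3 80 ringlow top [323. 354.] castle top near [323. 407.] castle far [322. 267.] w66 114.0
3 90 ringlow top [323. 353.] castle top near [323. 419.] castle far [322. 297.] w66 114.0
```

Run:
```python
from h import *
s=env.observe();print(s['qpos'].round(4));r=R.from_quat(s['orientation']).as_matrix();print(np.arctan2(r[1,1],r[0,1]))
```

```text
[ 0.1188  0.2078 -0.4107  0.9534 -0.      1.4466]
0.242965503327253
```

>>> apply_moves([
  [[0,0,2],[0,0,0.18],15],
  [[0,0,2],[0,0,0.18],15],
  [[0,0,2],[0,0,0.18],15],
  [[0,0,2],[0,0,0.18],15],
  [[0,0,2],[0,0,0.18],15],
  [[0,0,0],[0,0,0.18],15],
  [[0,0,0],[0,0,0.18],15],
  [[0,0,0],[0,0,0.18],15],
  [[0,0,0],[0,0,0.18],15],
  [[0,0,0],[0,0,0.18],15],
])

```text
time_s: 6.65
eef_pos: [459.6, 135.4, 139.6]
orientation: [-0.237, 0.972, 0.0, -0.001]
contact_force: [0.3, -0.2, -1.5]
gripper_width: 24.2
```

>>> apply_moves([
  [[1,-5,0],[0,0,0.18],15],
  [[1,-5,0],[0,0,0.18],15],
  [[1,-5,0],[0,0,0.18],15],
  [[1,-5,0],[0,0,0.18],15],
  [[1,-5,0],[0,0,0.18],15],
  [[1,-5,0],[0,0,0.18],15],
  [[1,-3,0],[0,0,0.18],15],
  [[1,-3,0],[0,0,0.18],15],
  [[0,0,0],[0,0,0],15],
  [[0,0,0],[0,0,0],15],
])

```text
time_s: 7.9
eef_pos: [467.8, 99.5, 140.0]
orientation: [0.816, -0.578, -0.0, 0.0]
contact_force: [0.4, -0.1, -1.9]
gripper_width: 24.3
```

Run:
```python
from h import *
s=env.observe();print(s['eef_pos'],s['qpos'].round(4),s['gripper_width']);r=R.from_quat(s['orientation']).as_matrix();print(r.round(3),np.arctan2(r[1,1],r[0,1]))
```

```text
[467.78101944  99.50800702 139.97066359] [ 0.0415  0.1967 -0.397   0.9779  0.     -1.8677] 24.329084058847595
[[ 0.332 -0.943 -0.001]
 [-0.943 -0.332 -0.   ]
 [-0.     0.001 -1.   ]] -2.803142564785054
```

>>> apply_moves([
  [[0,0,0],[-0.153,-0.054,0],15],
  [[0,0,0],[-0.153,-0.054,0],15],
  [[0,0,0],[-0.153,-0.054,0],15],
  [[0,0,0],[-0.153,-0.054,0],15],
  [[0,0,0],[-0.153,-0.054,0],15],
  [[0,0,0],[-0.153,-0.054,0],15],
  [[0,0,0],[-0.153,-0.054,0],15],
  [[0,0,0],[-0.153,-0.054,0],15],
  [[0,0,0],[0,0,0],15],
  [[0,0,0],[0,0,0],15],
])

```text
time_s: 9.15
eef_pos: [468.5, 99.8, 140.3]
orientation: [0.651, -0.461, 0.493, 0.348]
contact_force: [0.0, 0.7, -0.5]
gripper_width: 24.2
```

Run:
```python
from h import *
s=env.observe();print(s['eef_pos'],s['qpos'].round(4),s['gripper_width']);r=R.from_quat(s['orientation']).as_matrix();print(r.round(3))
a=env.snapshot('wrist');b=env.snapshot('side')
b=cv2.resize(b[150:350,180:480],(750,500),interpolation=cv2.INTER_CUBIC)
cv2.imwrite("pics/w5.png",a[:,:,::-1]);cv2.imwrite("pics/s5.png",b[:,:,::-1])
```

```text
[468.46547163  99.83122811 140.34142858] [ 0.5933  0.6947 -0.2903  1.3121 -1.1985 -0.8091] 24.155056707376925
[[ 0.09  -0.943  0.321]
 [-0.256 -0.333 -0.907]
 [ 0.962 -0.    -0.272]]
```

View pics/w5.png

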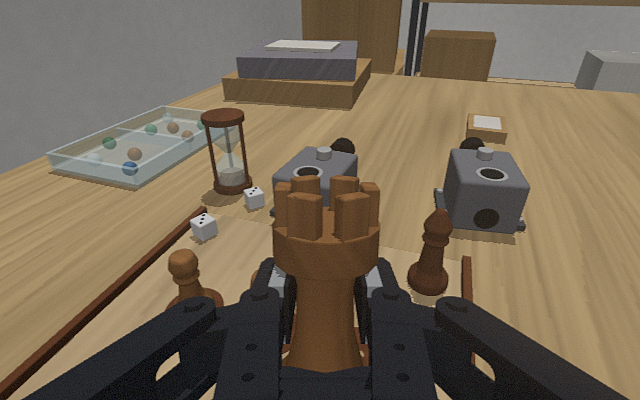

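View pics/s5.png

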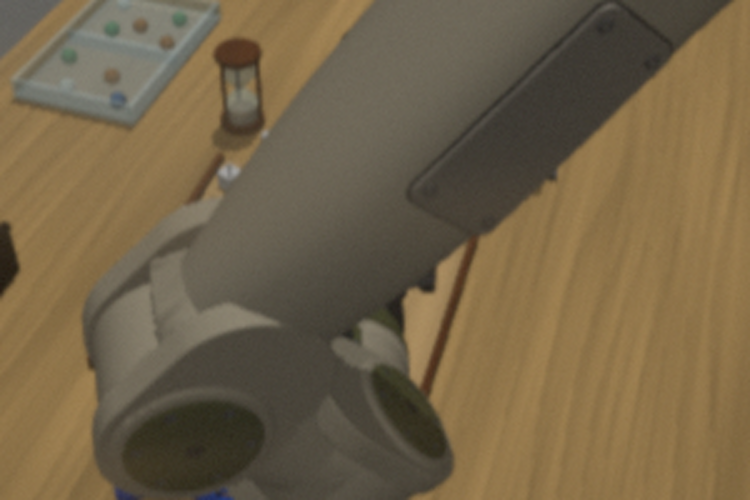

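>>> apply_moves([
  [[0,-10,0],[-0.094,-0.033,0],15],
  [[1,-16,-8],[0,0,0],15],
  [[1,-16,-8],[0,0,0],15],
  [[1,-16,-8],[0,0,0],15],
  [[0,-14,-8],[0,0,0],15],
  [[0,-4,-8],[0,0,0],15],
  [[0,0,-10],[0,0,0],15],
  [[0,0,-10],[0,0,0],15],
  [[0,0,-8],[0,0,0],15],
  [[0,0,0],[0,0,0],15],
])

```text
time_s: 10.5
eef_pos: [470.9, 23.6, 71.7]
orientation: [0.626, -0.441, 0.525, 0.372]
contact_force: [0.1, -0.4, -1.1]
gripper_width: 24.2
```

Run:
```python
from h import *
s=env.observe();print(s['eef_pos'],s['qpos'].round(4),s['gripper_width'],s['contact_force']);r=R.from_quat(s['orientation']).as_matrix();print(r.round(3))
print('foot',s['eef_pos']+r@[-53.4,0,4.9])
a=env.snapshot('wrist');b=env.snapshot('top')
b=cv2.resize(b[130:310,180:420],(800,600),interpolation=cv2.INTER_CUBIC)
cv2.imwrite("pics/w6.png",a[:,:,::-1]);cv2.imwrite("pics/t6.png",b[:,:,::-1])
```

```text
[470.94717909  23.59746872  71.7051614 ] [ 0.4688  0.7792 -0.4617  0.966  -1.3549 -0.9267] 24.155398520550634 [ 0.09276756 -0.37326733 -1.10508884]
[[ 0.06  -0.943  0.328]
 [-0.161 -0.333 -0.929]
 [ 0.985  0.003 -0.172]]
foot [469.32689116  27.66498678  18.2598626 ]
```

View pics/w6.png

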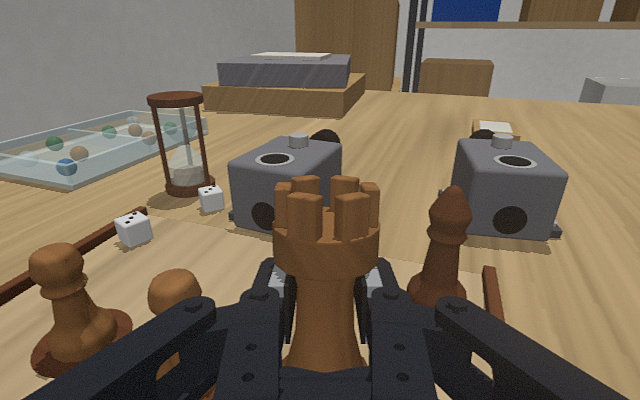

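View pics/t6.png

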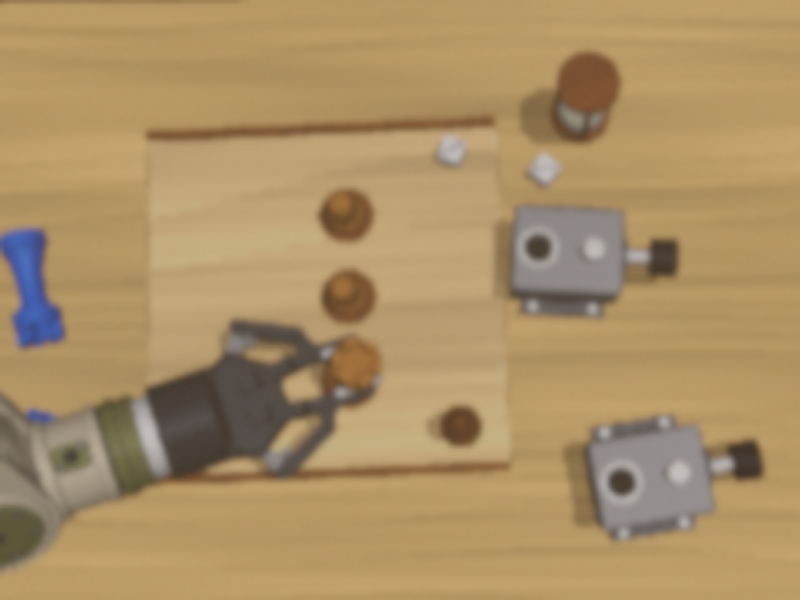

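>>> apply_moves([
  [[0,0,-2],[0,0,0],15],
  [[0,0,-2],[0,0,0],15],
  [[0,0,-2],[0,0,0],15],
  [[0,0,-1],[0,0,0],15],
  [[0,0,-1],[0,0,0],15],
  [[0,0,-1],[0,0,0],15],
  [[0,0,-1],[0,0,0],15],
  [[0,0,-1],[0,0,0],15],
  [[0,0,0],[0,0,0],15],
  [[0,0,0],[0,0,0],15],
])

```text
time_s: 11.85
eef_pos: [471.3, 23.5, 62.7]
orientation: [0.625, -0.44, 0.526, 0.372]
contact_force: [-1.9, 1.7, 8.7]
gripper_width: 24.6
```

Run:
```python
from h import *
s=env.observe();print(s['eef_pos'],s['gripper_width'],s['contact_force'],s['wrist_torque'])
a=env.snapshot('wrist')
cv2.imwrite("pics/w7.png",a[:,:,::-1])
```

```text
[471.34473008  23.50871213  62.73680527] 24.62335072916727 [-1.90341138  1.69630795  8.66404743] [-0.62929397 -0.0451184  -0.38609381]
```

View pics/w7.png

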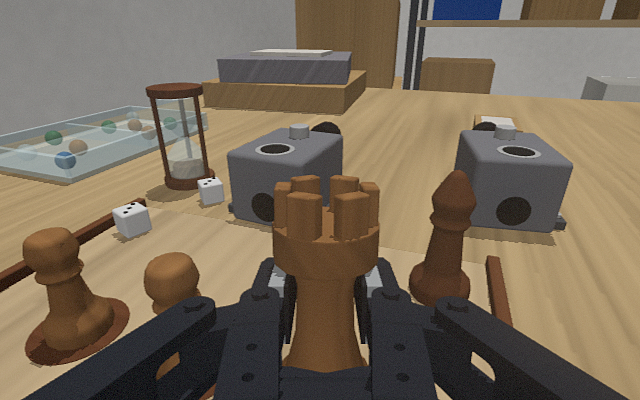

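>>> apply_moves([
  [[0,0,0],[0,0,0],30],
  [[0,0,0],[0,0,0],36],
  [[0,0,0],[0,0,0],42],
  [[0,0,0],[0,0,0],46],
  [[0,0,0],[0,0,0],50],
  [[0,0,0],[0,0,0],50],
  [[0,0,0],[0,0,0],50],
  [[0,0,0],[0,0,0],50],
  [[0,0,0],[0,0,0],50],
  [[0,0,0],[0,0,0],50],
])

```text
time_s: 13.15
eef_pos: [471.1, 23.5, 61.3]
orientation: [0.625, -0.442, 0.525, 0.372]
contact_force: [-0.7, 0.2, 0.1]
gripper_width: 49.8
```

Run:
```python
from h import *
s=env.observe();print(s['eef_pos'],s['gripper_width'],s['contact_force'],s['wrist_torque'])
a=env.snapshot('wrist');b=env.snapshot('top')
b=cv2.resize(b[130:310,180:420],(800,600),interpolation=cv2.INTER_CUBIC)
cv2.imwrite("pics/w8.png",a[:,:,::-1]);cv2.imwrite("pics/t8.png",b[:,:,::-1])
```

```text
[471.071513    23.49279119  61.33382321] 49.76311833005665 [-0.70237221  0.1865533   0.06570211] [0.805606   0.31215277 0.06434612]
```

View pics/w8.png

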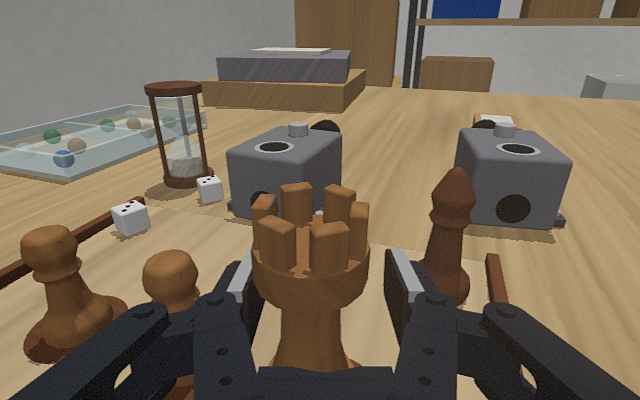

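View pics/t8.png

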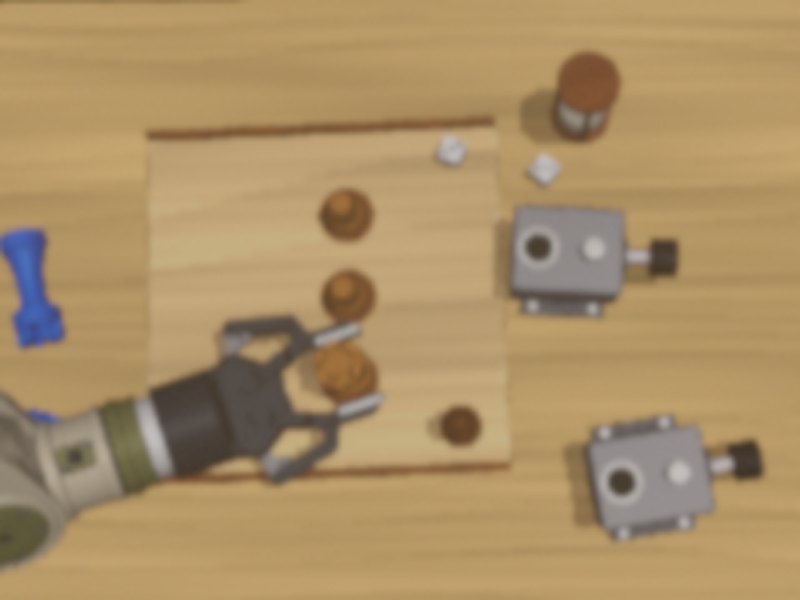

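>>> apply_moves([
  [[2,1,0],[0,0,0],54],
  [[0,0,0],[0,0,0],54],
  [[-3,9,2],[0,0,0],54],
  [[-5,14,3],[0,0,0],54],
  [[-7,19,4],[0,0,0],54],
  [[-10,28,6],[0,0,0],54],
  [[-5,14,25],[0,0,0],54],
  [[0,0,40],[0,0,0],54],
  [[0,0,40],[0,0,0],54],
  [[0,0,30],[0,0,0],54],
])

```text
time_s: 14.5
eef_pos: [443.1, 108.6, 212.8]
orientation: [0.625, -0.442, 0.525, 0.372]
contact_force: [1.5, -0.2, -0.2]
gripper_width: 53.7
```

Run:
```python
from h import *
s=env.observe();print(s['eef_pos'],s['gripper_width'],s['qpos'].round(3));r=R.from_quat(s['orientation']).as_matrix();print(r.round(3))
print(atz('top',(283.8,241.6),100))
a=env.snapshot('wrist');b=env.snapshot('top')
b=cv2.resize(b[130:310,180:420],(800,600),interpolation=cv2.INTER_CUBIC)
cv2.imwrite("pics/w9.png",a[:,:,::-1]);cv2.imwrite("pics/t9.png",b[:,:,::-1])
```

```text
[443.09548825 108.60327444 212.7966845 ] 53.73512713782081 [ 0.649  0.706 -0.231  1.682 -1.218 -0.497]
[[ 0.059 -0.943  0.328]
 [-0.162 -0.334 -0.929]
 [ 0.985  0.002 -0.172]]
[466.89658844  20.75733318 100.        ]
```

View pics/t9.png

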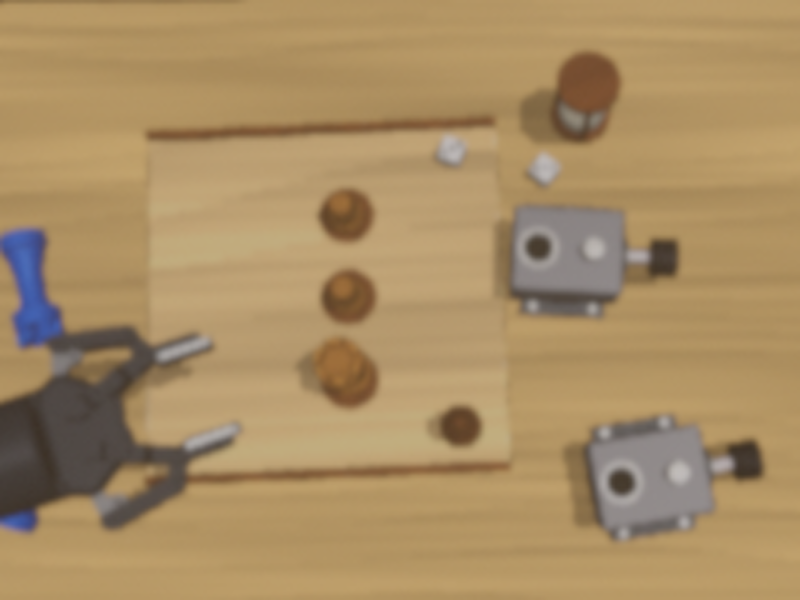

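View pics/w9.png

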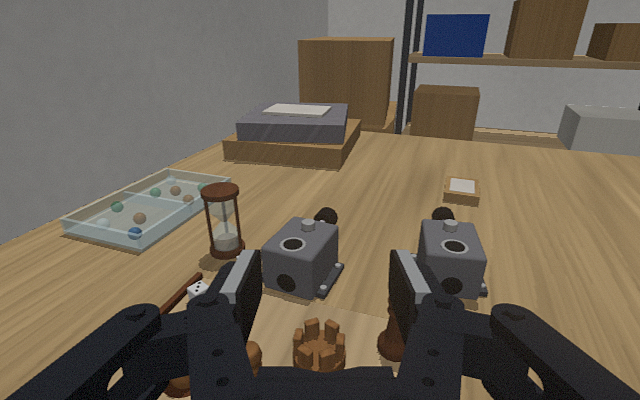

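Run:
```python
from h import *
q=proj('top',[[469.3,28,6],[469.3,28,20],[469.3,28,100],[459,28,100]]);print((q-[180,130])*3.333)
print(atz('top',(342/3.333+180,365/3.333+130),100),atz('top',(353/3.333+180,380/3.333+130),16))
```

```text
[[348.36795178 378.27846363]
 [346.73064698 376.98353627]
 [336.53556123 368.92034887]
 [336.43689145 382.40311704]]
[472.25772941  23.83097953 100.        ] [467.06800404  23.18874003  16.        ]
```

>>> apply_moves([
  [[14,-36,3],[0.165,0.058,0],40],
  [[14,-36,3],[0.165,0.058,0],30],
  [[14,-36,0],[0.165,0.058,0],20],
  [[14,-36,0],[0.165,0.058,0],10],
  [[14,-36,0],[0.165,0.058,0],0],
  [[14,-36,0],[0.165,0.058,0],0],
  [[14,-36,0],[0.165,0.058,0],0],
  [[14,-36,0],[0.165,0.058,0],0],
  [[3,-10,-10],[0,0,-0.18],0],
  [[0,0,-10],[0,0,-0.18],0],
])

```text
time_s: 15.85
eef_pos: [533.5, -155.4, 187.5]
orientation: [-0.692, 0.715, -0.052, -0.082]
contact_force: [0.2, 0.2, 0.2]
gripper_width: -0.2
```

>>> apply_moves([
  [[0,0,0],[0,0,0],0],
  [[0,0,0],[0,0,0],0],
  [[0,0,0],[0,0,0],0],
  [[0,0,0],[0,0,0],0],
  [[0,0,0],[0,0,0],0],
  [[0,0,0],[0,0,0],0],
  [[0,0,0],[0,0,0],0],
  [[0,0,0],[0,0,0],0],
  [[0,0,0],[0,0,0],0],
  [[0,0,0],[0,0,0],0],
])

```text
time_s: 17.1
eef_pos: [533.6, -153.1, 188.8]
orientation: [-0.696, 0.712, -0.052, -0.081]
contact_force: [0.3, -0.2, -0.6]
gripper_width: -0.4
```

Run:
```python
from h import *
s=env.observe();P=(s['eef_pos'],s['orientation']);np.savez('w10.npz',p=P[0],q=P[1]);print(P,s['gripper_width'],s['qpos'].round(3));r=R.from_quat(s['orientation']).as_matrix();print(r.round(3))
a=env.snapshot('wrist')
cv2.imwrite("pics/w10.png",a[:,:,::-1])
```

```text
(array([ 533.62168645, -153.06064895,  188.79781784]), array([-0.69569968,  0.7117833 , -0.05220357, -0.08149404])) -0.3954515332202995 [-0.327  0.299 -0.146  1.105 -0.193 -1.877]
[[-0.019 -0.999 -0.043]
 [-0.982  0.027 -0.188]
 [ 0.189  0.039 -0.981]]
```

View pics/w10.png

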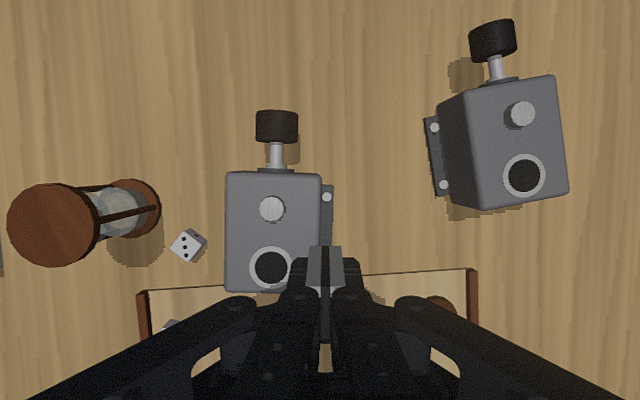

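Run:
```python
from h import *
d=np.load('w10.npz');P=(d['p'],d['q'])
b=atz('wrist',(272,208),72,P);h=atz('wrist',(270.5,267),62,P)
kL=atz('wrist',(256.5,126),45,P);kR=atz('wrist',(298.5,126),45,P)
print('btn',b,'hole',h,'kL',kL,'kR',kR,(kL+kR)/2)
print('bl corners',atz('wrist',(225,173),62,P),atz('wrist',(321.5,173),62,P),atz('wrist',(225,291),62,P))
rod=atz('wrist',(276,155),45,P);print('rod',rod)
ax=h-b;th=np.arctan2(ax[1],ax[0])-np.pi/2;print('yaw',th)
for th in (-0.0,.02,-.03,-.06):
  y=np.array([-np.cos(th),-np.sin(th),0]);z=np.array([0,0,-1.]);x=np.cross(y,z)
  Rt=R.from_matrix(np.c_[x,y,z]);print(th,(Rt*R.from_quat(P[1]).inv()).as_rotvec().round(3))
```

```text
btn [ 565.93760568 -173.02247004   72.        ] hole [ 569.8753551  -128.86761478   62.        ] kL [ 578.00834884 -232.08641989   45.        ] kR [ 546.69154653 -231.37708821   45.        ] [ 562.34994769 -231.73175405   45.        ]
bl corners [ 599.10121142 -197.85146316   62.        ] [ 530.89192676 -195.97130621   62.        ] [ 603.5268303  -112.28959211   62.        ]
rod [ 564.34706911 -210.21355905   45.        ]
yaw -0.08894514004627307
-0.0 [ 0.189 -0.041  0.023]
0.02 [ 0.19  -0.04   0.043]
-0.03 [ 0.189 -0.044 -0.007]
-0.06 [ 0.188 -0.047 -0.037]
```

>>> apply_moves([
  [[4,-2,0],[0.094,-0.023,-0.011],0],
  [[4,-2,0],[0.094,-0.023,-0.011],0],
  [[8,-5,-10],[0,0,0],0],
  [[8,-5,-10],[0,0,0],0],
  [[8,-6,-16],[0,0,0],0],
  [[0,0,-16],[0,0,0],0],
  [[0,0,-16],[0,0,0],0],
  [[0,0,-14],[0,0,0],0],
  [[0,0,0],[0,0,0],0],
  [[0,0,0],[0,0,0],0],
], newtons=40)

```text
time_s: 18.4
eef_pos: [565.8, -173.1, 107.3]
orientation: [-0.691, 0.723, -0.001, 0.0]
contact_force: [0.3, 0.3, -0.5]
gripper_width: 0.3
```

Run:
```python
from h import *
s=env.observe();P=(s['eef_pos'],s['orientation']);print(P,s['gripper_width'],s['contact_force']);r=R.from_quat(s['orientation']).as_matrix();print(r.round(3))
a=env.snapshot('wrist')
cv2.imwrite("pics/w11.png",a[:,:,::-1])
```

```text
(array([ 565.79930551, -173.08069557,  107.25430734]), array([-6.91050089e-01,  7.22806671e-01, -5.34727388e-04,  6.76660844e-05])) 0.27187665512540254 [ 0.33628712  0.32778661 -0.5240435 ]
[[-0.045 -0.999  0.001]
 [-0.999  0.045 -0.001]
 [ 0.001 -0.001 -1.   ]]
```

View pics/w11.png

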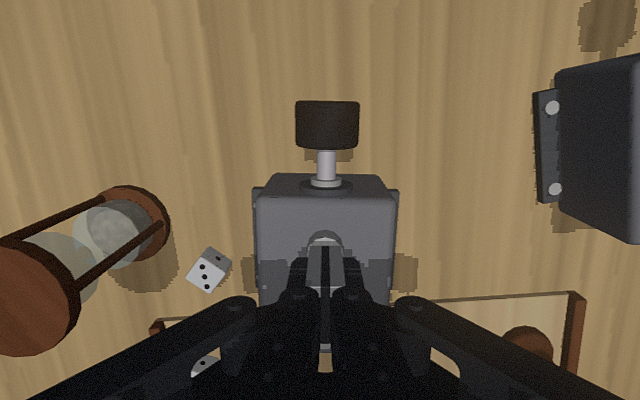

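>>> apply_moves([
  [[0,0,-8],[0,0,0],0],
  [[0,0,-4],[0,0,0],0],
  [[0,0,-2],[0,0,0],0],
  [[0,0,-2],[0,0,0],0],
  [[0,0,-1],[0,0,0],0],
  [[0,0,-1],[0,0,0],0],
  [[0,0,-1],[0,0,0],0],
  [[0,0,0],[0,0,0],0],
  [[0,0,0],[0,0,0],0],
  [[0,0,0],[0,0,0],0],
])

```text
time_s: 19.7
eef_pos: [565.5, -173.0, 88.1]
orientation: [-0.691, 0.723, -0.0, -0.0]
contact_force: [-2.5, 2.2, 5.4]
gripper_width: -0.0
```

Run:
```python
from h import *
s=env.observe();P=(s['eef_pos'],s['orientation']);print(P[0],s['contact_force'])
cv2.imwrite("pics/w12.png",env.snapshot('wrist')[:,:,::-1])
```

```text
[ 565.53944656 -173.01782742   88.05931785] [-2.48604689  2.24149675  5.35335615]
```

View pics/w12.png

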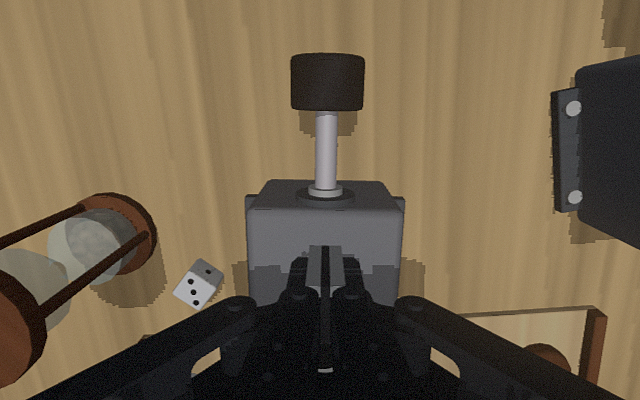

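>>> apply_moves([
  [[0,0,15],[0,0,0],0],
  [[0,0,25],[0,0,0],55],
  [[0,0,10],[0,0,0],55],
  [[-1,-20,0],[0,0,0],55],
  [[-1,-20,0],[0,0,0],55],
  [[-1,-20,0],[0,0,0],55],
  [[-1,-18,0],[0,0,0],55],
  [[0,0,0],[0,0,0],55],
  [[0,0,0],[0,0,0],55],
  [[0,0,0],[0,0,0],55],
])

```text
time_s: 21.0
eef_pos: [561.6, -250.4, 137.8]
orientation: [-0.691, 0.723, -0.0, 0.0]
contact_force: [-0.1, -0.1, 0.2]
gripper_width: 54.8
```

Run:
```python
from h import *
s=env.observe();P=(s['eef_pos'],s['orientation']);print(P,s['contact_force'],s['gripper_width'])
cv2.imwrite("pics/w13.png",env.snapshot('wrist')[:,:,::-1])
print(proj('wrist',[[561.3,-251,61],[561.3,-251,45],[561.3,-240,61],[561.3,-262,61]],P))
```

```text
(array([ 561.62167044, -250.37162457,  137.83255421]), array([-6.91314202e-01,  7.22554264e-01, -9.94021211e-05,  1.13052402e-05])) [-0.09059694 -0.13601802  0.2121831 ] 54.76788475941711
[[326.95756047 222.67914398]
 [326.84399149 214.05780902]
 [327.76417268 240.3555317 ]
 [326.12711433 204.48045101]]
```

View pics/w13.png

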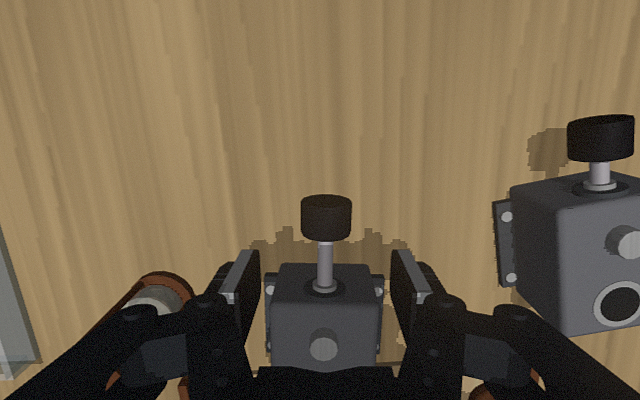

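>>> apply_moves([
  [[0,-1,-20],[0,0,0],55],
  [[0,0,-20],[0,0,0],55],
  [[0,0,-20],[0,0,0],55],
  [[0,0,-18],[0,0,0],55],
  [[0,0,-12],[0,0,0],55],
  [[0,0,0],[0,0,0],55],
  [[0,0,0],[0,0,0],20],
  [[0,0,0],[0,0,0],20],
  [[0,0,0],[0,0,0],20],
  [[0,0,0],[0,0,0],20],
], newtons=100)

```text
time_s: 22.3
eef_pos: [561.6, -252.4, 49.0]
orientation: [-0.691, 0.723, -0.001, -0.0]
contact_force: [-3.2, 0.5, 6.2]
gripper_width: 29.3
```

Run:
```python
from h import *
s=env.observe();P=(s['eef_pos'],s['orientation']);print(P,s['contact_force'],s['gripper_width'])
cv2.imwrite("pics/w14.png",env.snapshot('wrist')[:,:,::-1])
```

```text
(array([ 561.61356078, -252.42610403,   48.9767926 ]), array([-6.90855201e-01,  7.22992732e-01, -7.57074593e-04, -1.67339318e-04])) [-3.20622592  0.54683704  6.22169724] 29.330544542378593
```

View pics/w14.png

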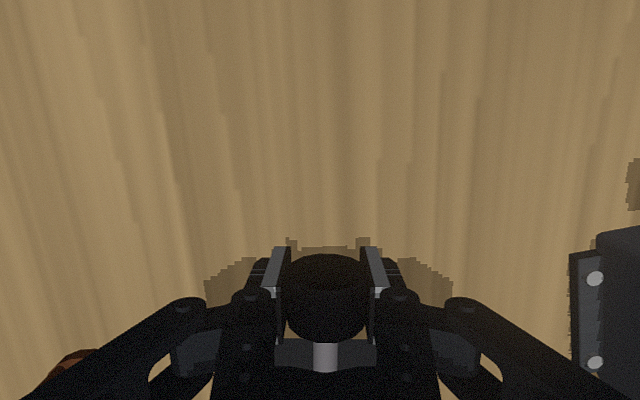

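>>> apply_moves([
  [[0,-6,0],[0,0,0],20],
  [[-0.5,-8,0],[0,0,0],20],
  [[-0.5,-8,0],[0,0,0],20],
  [[-0.5,-8,0],[0,0,0],20],
  [[-0.5,-8,0],[0,0,0],20],
  [[-0.5,-8,0],[0,0,0],20],
  [[-0.5,-8,0],[0,0,0],20],
  [[-0.5,-8,0],[0,0,0],20],
  [[0,-8,0],[0,0,0],20],
  [[0,0,0],[0,0,0],20],
], newtons=110)

```text
time_s: 23.6
eef_pos: [557.6, -320.0, 48.5]
orientation: [-0.691, 0.723, 0.001, 0.001]
contact_force: [-3.0, 8.4, 8.4]
gripper_width: 29.1
```

Run:
```python
from h import *
s=env.observe();P=(s['eef_pos'],s['orientation']);print(P,s['contact_force'],s['gripper_width'])
cv2.imwrite("pics/w15.png",env.snapshot('wrist')[:,:,::-1])
b=env.snapshot('top')
cv2.imwrite("pics/t15.png",cv2.resize(b[130:310,200:440],(800,600),interpolation=cv2.INTER_CUBIC)[:,:,::-1])
```

```text
(array([ 557.62158003, -319.98771652,   48.46607517]), array([-0.69120505,  0.72265592,  0.0014508 ,  0.00137393])) [-3.00542775  8.39131666  8.39906121] 29.070495110208984
```

View pics/w15.png

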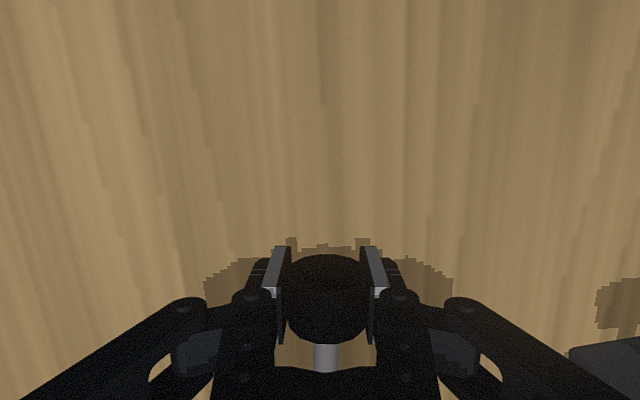

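View pics/t15.png

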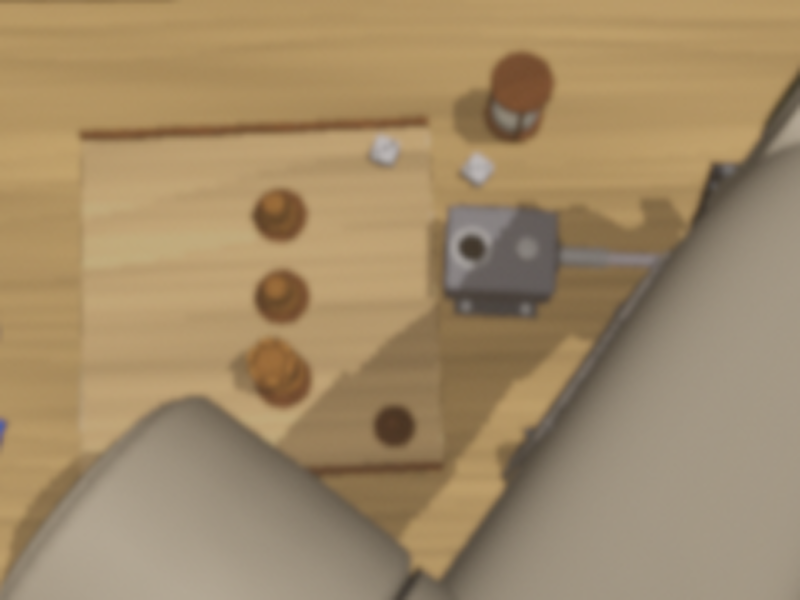

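>>> apply_moves([
  [[0,-2,0],[0,0,0],20],
  [[0,-2,0],[0,0,0],20],
  [[0,-1,0],[0,0,0],20],
  [[0,-1,0],[0,0,0],20],
  [[0,-1,0],[0,0,0],20],
  [[0,0,0],[0,0,0],20],
  [[0,0,0],[0,0,0],20],
  [[0,0,0],[0,0,0],20],
  [[0,0,0],[0,0,0],20],
  [[0,0,0],[0,0,0],20],
])

```text
time_s: 24.95
eef_pos: [557.4, -325.9, 48.4]
orientation: [-0.692, 0.722, 0.002, 0.001]
contact_force: [-5.0, 8.6, 8.9]
gripper_width: 29.1
```

Run:
```python
from h import *
s=env.observe();P=(s['eef_pos'],s['orientation']);print(P[0],s['contact_force'],s['gripper_width'])
```

```text
[ 557.35343181 -325.85051484   48.42330854] [-5.01935033  8.58826658  8.90708239] 29.060469493118667
```

>>> apply_moves([
  [[0,-1,0],[0,0,0],20],
  [[0,0,0],[0,0,0],20],
  [[0,-1,0],[0,0,0],20],
  [[0,0,0],[0,0,0],20],
  [[0,-1,0],[0,0,0],20],
  [[0,0,0],[0,0,0],20],
  [[0,0,0],[0,0,0],20],
  [[0,0,0],[0,0,0],20],
  [[0,0,0],[0,0,0],20],
  [[0,0,0],[0,0,0],20],
])

```text
time_s: 26.2
eef_pos: [557.2, -328.6, 48.4]
orientation: [-0.692, 0.722, 0.002, 0.001]
contact_force: [-4.3, 10.5, 8.3]
gripper_width: 29.3
```

Run:
```python
from h import *
s=env.observe();P=(s['eef_pos'],s['orientation']);print(P[0],s['contact_force'],s['gripper_width'],s['wrist_torque'])
```

```text
[ 557.17644064 -328.58463924   48.38200889] [-4.31878316 10.48046432  8.34054661] 29.308874065302568 [ 1.98577301  0.76903747 -0.15776806]
```

>>> apply_moves([
  [[0,-1,0],[0,0,0],20],
  [[0,0,0],[0,0,0],20],
  [[0,-1,0],[0,0,0],20],
  [[0,0,0],[0,0,0],20],
  [[0,-1,0],[0,0,0],20],
  [[0,0,0],[0,0,0],20],
  [[0,0,0],[0,0,0],20],
  [[0,0,0],[0,0,0],20],
  [[0,0,0],[0,0,0],20],
  [[0,0,0],[0,0,0],20],
])

```text
time_s: 27.45
eef_pos: [557.2, -328.8, 48.1]
orientation: [-0.692, 0.722, 0.004, 0.003]
contact_force: [-3.1, 18.1, 12.2]
gripper_width: 28.9
```

Run:
```python
from h import *
s=env.observe();P=(s['eef_pos'],s['orientation']);print(P[0],s['contact_force'],s['gripper_width'],s['wrist_torque'])
cv2.imwrite("pics/w16.png",env.snapshot('wrist')[:,:,::-1])
b=env.snapshot('top')
cv2.imwrite("pics/t16.png",cv2.resize(b[130:310,200:440],(800,600),interpolation=cv2.INTER_CUBIC)[:,:,::-1])
s=env.snapshot('side')
cv2.imwrite("pics/s16.png",cv2.resize(s[140:290,220:420],(800,600),interpolation=cv2.INTER_CUBIC)[:,:,::-1])
```

```text
[ 557.20035897 -328.75029489   48.11026142] [-3.07126883 18.12285004 12.23799102] 28.893448885031326 [ 3.38169742  0.59858782 -0.2552893 ]
```

View pics/w16.png

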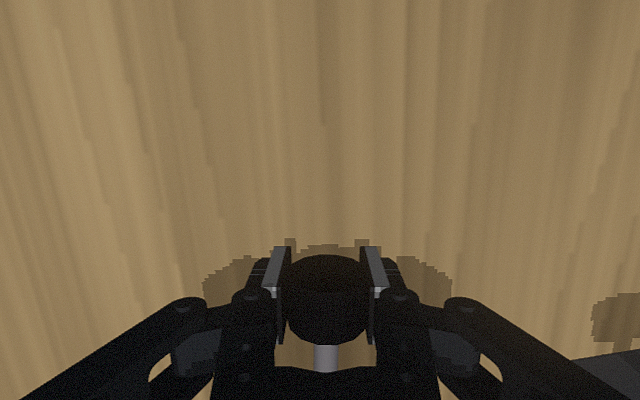

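View pics/t16.png

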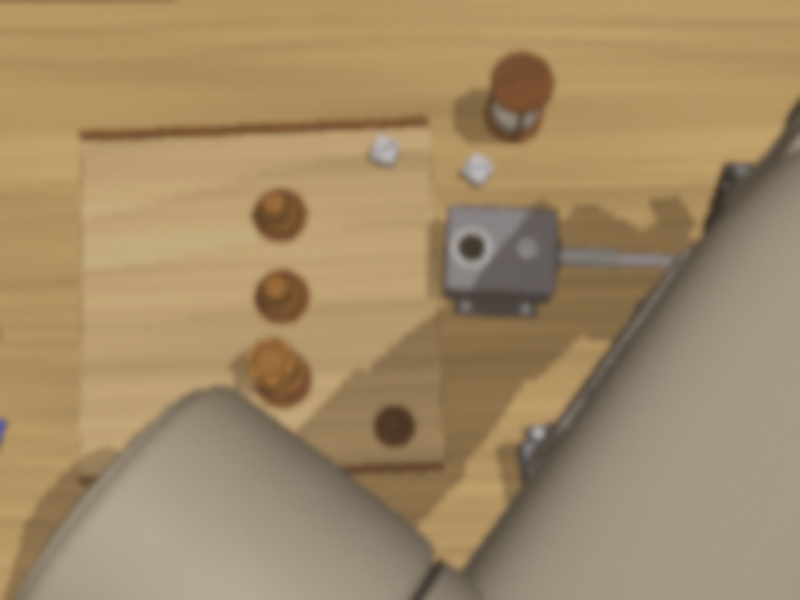

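View pics/s16.png

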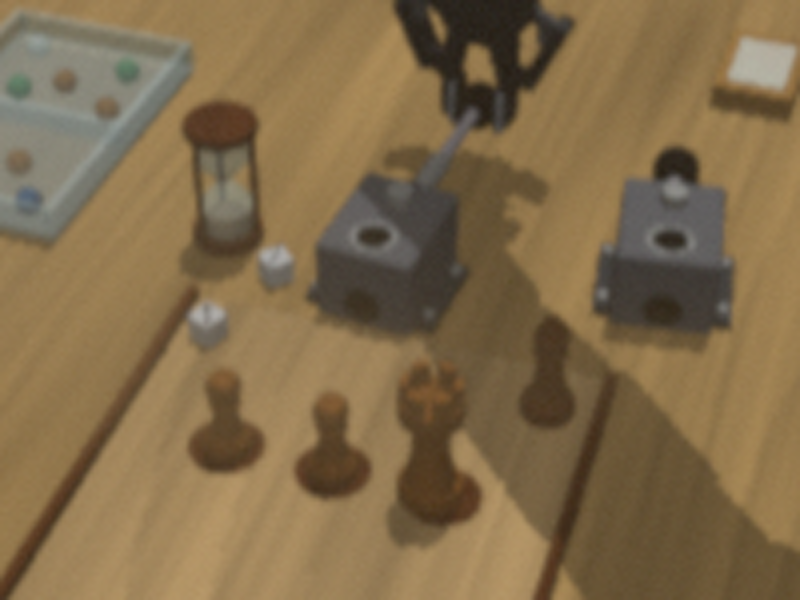

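Run:
```python
from h import *
print(atz('side',(220+430/4,140+497/4),8),proj('side',[[469.3,28,6],[469.3,28,100]])*4-[880,560])
print(atz('side',(220+431/4,140+378/4),100))
s=env.observe();print(s['eef_pos'],s['contact_force'])
```

```text
[473.8143086   33.92953728   8.        ] [[440.19755225 494.27203568]
 [442.75611164 379.8329822 ]]
[476.08008991  28.76243159 100.        ]
[ 557.23900834 -328.76632644   48.12620124] [-3.3478972  16.94376028 10.68364065]
```

Run:
```python
from bench import env
print(env.finish_job()); s=env.observe();print(s['time_s'],s['eef_pos'],s['contact_force'])
```

```text
the job is handed in; nothing more can be done
None
the job is handed in; nothing more can be done
```

The job is handed in at about 27.6 s of the allowed 61 s. It returned no verdict, so the results below are from my own checks.

- **Rook:** The rook did not swing upright in the light pinch, so I turned the gripper half round and tilted it to about 80°. I then set the foot on the spot and let go with about 10° of lean left, and the rook settled upright. The top and side views both show it standing, about 5–7 mm from the spot centre (18 mm is allowed). They disagree on the direction of that offset, which is within blur and calibration error.
- **Release button:** I pressed it to about 5.4 N, which is its full travel, and the next picture showed the knob popped out.
- **Plunger:** I gripped the knob and pulled it out. It stopped at the hard end after about 76 mm, against the 75 mm expected. There the pull rose from about 10 N to 17–18 N while the hand no longer moved. The gripper still holds the knob at 110 N.
- **Surroundings:** In the last pictures the pawns, bishop, timer and dice stand where they were. The card box also looks unmoved. These were checked by eye only.

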